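Change the filter cartridges on a water plant manifold

TASK

Change the filters: lift every brown spent cartridge off its spindle and put it in the yellow waste crate, and slide every fresh white cartridge over a spindle of the manifold, one to a spindle and fully home on the plate (a spindle may stay empty if cartridges run out). When all are fitted, press the green restart button right down and let it come back up; leave the pen holder, mouse and sample bottle alone.

Things in the scene. Friction and masses are not known exactly. Their poses are not given: they have to be found in the camera images.
- spent0: Spent cartridge: a hollow filter cartridge, an upright sleeve: outer diameter 60 mm, through bore 27 mm, 85 mm tall, about 0.2 kg. Origin: centre of its underside; z runs up its axis. Dirty brown with nearly black end caps. It starts sitting on one of the spindles. May be absent (2 or 3 of the 4 are there).
- spent1: Spent cartridge: a hollow filter cartridge, an upright sleeve: outer diameter 60 mm, through bore 27 mm, 85 mm tall, about 0.2 kg. Origin: centre of its underside; z runs up its axis. Dirty brown with nearly black end caps. It starts sitting on one of the spindles. May be absent (2 or 3 of the 4 are there).
- spent2: Spent cartridge: a hollow filter cartridge, an upright sleeve: outer diameter 60 mm, through bore 27 mm, 85 mm tall, about 0.2 kg. Origin: centre of its underside; z runs up its axis. Dirty brown with nearly black end caps. It starts sitting on one of the spindles. May be absent (2 or 3 of the 4 are there).
- spent3: Spent cartridge: a hollow filter cartridge, an upright sleeve: outer diameter 60 mm, through bore 27 mm, 85 mm tall, about 0.2 kg. Origin: centre of its underside; z runs up its axis. Dirty brown with nearly black end caps. It starts sitting on one of the spindles. May be absent (2 or 3 of the 4 are there).
- fresh0: Fresh cartridge: a hollow filter cartridge, an upright sleeve: outer diameter 60 mm, through bore 27 mm, 85 mm tall, about 0.2 kg. Origin: centre of its underside; z runs up its axis. White with blue end caps. It starts standing on the pale mat on the desk. May be absent (3 or 4 of the 4 are there).
- fresh1: Fresh cartridge: a hollow filter cartridge, an upright sleeve: outer diameter 60 mm, through bore 27 mm, 85 mm tall, about 0.2 kg. Origin: centre of its underside; z runs up its axis. White with blue end caps. It starts standing on the pale mat on the desk. May be absent (3 or 4 of the 4 are there).
- fresh2: Fresh cartridge: a hollow filter cartridge, an upright sleeve: outer diameter 60 mm, through bore 27 mm, 85 mm tall, about 0.2 kg. Origin: centre of its underside; z runs up its axis. White with blue end caps. It starts standing on the pale mat on the desk. May be absent (3 or 4 of the 4 are there).
- fresh3: Fresh cartridge: a hollow filter cartridge, an upright sleeve: outer diameter 60 mm, through bore 27 mm, 85 mm tall, about 0.2 kg. Origin: centre of its underside; z runs up its axis. White with blue end caps. It starts standing on the pale mat on the desk. May be absent (3 or 4 of the 4 are there).
- manifold: Filter manifold, fixed to the desk: aluminium plate 200 x 200 mm, 22 mm thick, with four upright steel spindles 115 mm apart in a square. Origin: centre of its underside; z up, x and y along the plate's edges.
- spindle0 (a point): Seat of spindle 0: the point on its axis at the plate's top face (22 mm above the desk), where a cartridge's underside rests. The spindle is 24 mm in diameter and rises 92 mm from here, its top 10 mm tapering to 16 mm; the cartridge bore clears it by 1.5 mm all round. z up.
- spindle1 (a point): Seat of spindle 1: the point on its axis at the plate's top face (22 mm above the desk), where a cartridge's underside rests. The spindle is 24 mm in diameter and rises 92 mm from here, its top 10 mm tapering to 16 mm; the cartridge bore clears it by 1.5 mm all round. z up.
- spindle2 (a point): Seat of spindle 2: the point on its axis at the plate's top face (22 mm above the desk), where a cartridge's underside rests. The spindle is 24 mm in diameter and rises 92 mm from here, its top 10 mm tapering to 16 mm; the cartridge bore clears it by 1.5 mm all round. z up.
- spindle3 (a point): Seat of spindle 3: the point on its axis at the plate's top face (22 mm above the desk), where a cartridge's underside rests. The spindle is 24 mm in diameter and rises 92 mm from here, its top 10 mm tapering to 16 mm; the cartridge bore clears it by 1.5 mm all round. z up.
- crate: Yellow waste crate, fixed to the desk, open on top: outside 250 (x) x 220 (y) x 45 mm high, walls and floor 5 mm. Origin: centre of its underside.
- mat: Pale flat mat on the desk, 240 (x) x 220 (y) mm, under 1 mm thick, on which the fresh cartridges stand at first. Origin: its centre. The mat and the crate lie one to the left and one to the right of the manifold, either way round.
- restart_top (a point): Centre of the top of the green push button, 32 mm in diameter, on a low grey control box (85 x 120 x 35 mm) between the robot and the manifold; it is pressed straight down. About 53 mm above the desk when up.
- restart (a joint): Travel of the green button: 0 up, 0.006 m fully down; it springs back. Fully down takes about 5 N.
- pencup: Bystander: dark wooden pen holder, 80 x 100 x 80 mm, pens standing to 130 mm. Origin: centre of its underside.
- mouse: Bystander: black computer mouse, 100 x 60 x 32 mm. Origin: centre of its underside.
- sample: Bystander: clear sample bottle with blue cap, 60 mm in diameter, 130 mm tall. Origin: centre of its underside.
There are look-alikes about, which are no part of the job. Leave any pink or purple look-alike of the spent3 alone.

How it is judged:
On the way, in this order (a step that is already met when the one before it is completed fails the run):
1. every spent cartridge is in the crate and every fresh cartridge is fully home on a spindle (x of spent0 in the frame of crate between -0.12 and 0.12 m and y of spent0 in the frame of crate between -0.105 and 0.105 m and z of spent0 in the frame of crate between -0.01 and 0.075 m and x of spent1 in the frame of crate between -0.12 and 0.12 m and y of spent1 in the frame of crate between -0.105 and 0.105 m and z of spent1 in the frame of crate between -0.01 and 0.075 m and x of spent2 in the frame of crate between -0.12 and 0.12 m and y of spent2 in the frame of crate between -0.105 and 0.105 m and z of spent2 in the frame of crate between -0.01 and 0.075 m and x of spent3 in the frame of crate between -0.12 and 0.12 m and y of spent3 in the frame of crate between -0.105 and 0.105 m and z of spent3 in the frame of crate between -0.01 and 0.075 m and ((horizontal distance between fresh0 and spindle0 below 0.004 m and z of fresh0 in the frame of spindle0 below 0.004 m and angle between fresh0's own z axis and vertical below 0.06 rad) or (horizontal distance between fresh0 and spindle1 below 0.004 m and z of fresh0 in the frame of spindle1 below 0.004 m and angle between fresh0's own z axis and vertical below 0.06 rad) or (horizontal distance between fresh0 and spindle2 below 0.004 m and z of fresh0 in the frame of spindle2 below 0.004 m and angle between fresh0's own z axis and vertical below 0.06 rad) or (horizontal distance between fresh0 and spindle3 below 0.004 m and z of fresh0 in the frame of spindle3 below 0.004 m and angle between fresh0's own z axis and vertical below 0.06 rad)) and ((horizontal distance between fresh1 and spindle0 below 0.004 m and z of fresh1 in the frame of spindle0 below 0.004 m and angle between fresh1's own z axis and vertical below 0.06 rad) or (horizontal distance between fresh1 and spindle1 below 0.004 m and z of fresh1 in the frame of spindle1 below 0.004 m and angle between fresh1's own z axis and vertical below 0.06 rad) or (horizontal distance between fresh1 and spindle2 below 0.004 m and z of fresh1 in the frame of spindle2 below 0.004 m and angle between fresh1's own z axis and vertical below 0.06 rad) or (horizontal distance between fresh1 and spindle3 below 0.004 m and z of fresh1 in the frame of spindle3 below 0.004 m and angle between fresh1's own z axis and vertical below 0.06 rad)) and ((horizontal distance between fresh2 and spindle0 below 0.004 m and z of fresh2 in the frame of spindle0 below 0.004 m and angle between fresh2's own z axis and vertical below 0.06 rad) or (horizontal distance between fresh2 and spindle1 below 0.004 m and z of fresh2 in the frame of spindle1 below 0.004 m and angle between fresh2's own z axis and vertical below 0.06 rad) or (horizontal distance between fresh2 and spindle2 below 0.004 m and z of fresh2 in the frame of spindle2 below 0.004 m and angle between fresh2's own z axis and vertical below 0.06 rad) or (horizontal distance between fresh2 and spindle3 below 0.004 m and z of fresh2 in the frame of spindle3 below 0.004 m and angle between fresh2's own z axis and vertical below 0.06 rad)) and ((horizontal distance between fresh3 and spindle0 below 0.004 m and z of fresh3 in the frame of spindle0 below 0.004 m and angle between fresh3's own z axis and vertical below 0.06 rad) or (horizontal distance between fresh3 and spindle1 below 0.004 m and z of fresh3 in the frame of spindle1 below 0.004 m and angle between fresh3's own z axis and vertical below 0.06 rad) or (horizontal distance between fresh3 and spindle2 below 0.004 m and z of fresh3 in the frame of spindle2 below 0.004 m and angle between fresh3's own z axis and vertical below 0.06 rad) or (horizontal distance between fresh3 and spindle3 below 0.004 m and z of fresh3 in the frame of spindle3 below 0.004 m and angle between fresh3's own z axis and vertical below 0.06 rad))), for 0.2 s.
2. then the green button is pressed down at least 4 mm (value of joint restart above 0.004 m), for 0.04 s.
At the end, for the whole second after the job is handed in: All spent cartridges lie inside the crate; each fresh one is upright on a spindle (axis within 4 mm and 0.06 rad, underside within 4 mm of the plate); the button is up again (less than 2 mm down); all is at rest (all of step 1 and value of joint restart below 0.002 m and linear speed of each of spent0, spent1, spent2, spent3, fresh0, fresh1, fresh2, fresh3 below 0.03 m/s); the robot touches nothing.
It fails at once if the pen holder, mouse or sample bottle is shifted by more than 30 mm or tipped (distance of any of pencup, mouse, sample from where it was at the start of the episode above 0.03 m or angle between any of pencup, mouse, sample's own z axis and vertical above 0.5 rad).
Of spent0, spent1, spent2, spent3 only 2 to 3 are there at a start; the rules pass over those that are not, and their reading is None.
Of fresh0, fresh1, fresh2, fresh3 only 3 to 4 are there at a start; the rules pass over those that are not, and their reading is None.
At some moment in a run one of fresh0, fresh1, fresh2, fresh3 may be knocked a few centimetres aside while the robot is not near it.
It also fails if it takes over 210 s, if anything falls off the work surface, if the arm or the gripper's body presses on something with over 40 N, if the wrist force passes 120 N, or if a joint passes its speed limit or range.

ROBOT

A 6-joint arm with a two-finger parallel gripper is mounted at the origin on the work surface. World frame = base frame: x ahead of the robot, y to its left, z up, the work surface at z = 0. Lengths are in m, angles in rad, forces in N, time in s.
With the tool pointing down it reaches from about 0.35 to 0.975 m from the base axis. Payload 17.4 kg.
Tool frame: the origin (TCP) lies at the very end of the fingers, on their centre line; the grasp point (between the pads) lies 19 mm behind it; z points along the fingers, y is the line along which they close (so a half turn about z gives the same grasp; the last joint's range is limited). The gripper opens to 85 mm and grips with 20 to 120 N. Pads are 22 mm wide; open, the fingers measure 114 mm over their backs; the gripper's body (76 mm by 85 mm) begins 54 mm behind the grasp point. The pads swing forward as they close: fully open they stand 13 mm farther back than shut.
Start: joints at [-1.234, 0.116, 1.442, -0, 1.584, -0.038], TCP at [0.247, -0.628, 0.231] pointing down, gripper open.
Joint ranges: [-2.83, 2.83], [-0.83, 2.19], [0.07, 2.5], [-1.14, 4.28], [0.01, 3], [-2.97, 2.97]. Speed limits (rad/s): [1.89, 1.89, 2.22, 3.14, 3.14, 3.14].

INTERFACE

Orientations are given as [roll, pitch, yaw] about the fixed x, y, z axes, in that order (R = Rz(yaw) Ry(pitch) Rx(roll)).
In Python, from cell import arm gives the robot as it stands.
- The arm moves only by the shell command python3 -m pendant 'ROWS'. ROWS is JSON, a list of rows, each a list of 3 entries, a list of its own where there are three numbers: the finger opening in cm, from 0 to 8.54, then the shift along the tool's x, y, z in cm, then the turn, a rotation vector about the tool's x, y, z in rad. In form: [[grip, [x, y, z], [rx, ry, rz]], ...]. A call has 1 to 8 rows; each row shifts and turns the commanded pose from where the row before left it, along the tool's axes as they then stand; what a row does not reach is not made up. A row lasts 1/12 s, in which the tool goes at most 41.7 mm and 7.16 degrees, less where a joint would pass 70% of its speed; a pose out of reach is approached as far as the arm can. A call with a gripper value outside its range is refused whole. The fingers move at their own pace and stop on an object; the grip force is fixed at half the most. Time passes only in rows, so rows that do not move let the fingers close. It gives the time, the measured TCP pose, the force, the opening and the grip force at its end, in the units of the state.
- arm.state(): the state, without advancing time (a new reading comes with each control period).
- arm.snapshot(name): name is "side" or "top"; returns a dict with "image" (400x640x3 uint8, red, green, blue), "depth" (400x640 float32, m along the optical axis (not along the pixel's ray), 0 where there is no reading), "fx", "fy", "cx", "cy" (pixels), "rvec" (rotation vector, rad) and "tvec" (3), from world to camera coordinates, as OpenCV has them. Camera axes: x right, y down, z forward; pixel columns grow to the right and rows downward; lengths in m; the calibration is good to about 2 mm. A picture is of the moment at which its call begins.
- arm.job_done(): hands the job in; it is judged then, once.
Trained networks look in a picture, given as the dict that the camera call returned (one of the last four; its "shot" number tells which), for a name from the list of things; names that differ only in an ending like _2 or _b are one class to them, and where a whole thing is asked for, a point or a joint stands for the part that bears it (a point fixed in the world has none). Each returns a list of dicts, best first, with "confidence" (0 to 1); they miss things now and then, are a little off and sometimes report something else, mostly with a low value. They report only what shows in the picture. A call takes as long as a camera call. They do not tell look-alikes from the thing itself.
- arm.silhouettes(label, picture): "region" (400x640 bool, what is visible of it).
- arm.mark_of(label, picture): "centre" ([x, y, z] in m, in the coordinates of the camera as it stood for that picture, good to about 4 mm: a listed point, or the origin of a listed thing).
The state is a dict: "time_s": time; "joint_pos": joint angles; "dq": joint speeds; "tau": joint torques, N m; "tcp_pos": TCP position; "tool_rot": TCP orientation; "force": force on the tool from outside, world axes, zero at the start; "wrist_torque": the same for the moment, N m; "finger_gap": finger opening in m; "grip_force": force on a finger pad.
Only numpy, scipy, OpenCV 4.12 (cv2) and the standard library are available. Lean on these libraries where they do the work, as an engineer would, in place of code of your own. Each camera call takes 0.05 s, during which the arm holds its last target. There are 200 camera calls.

## Working session

There is one attempt and no reset: what is moved stays moved. The work goes in short steps, Python scripts to look and compute and a shell command to move; the robot and the scene stay as the last step left them, time stands still between calls to the robot, and variables do not carry over. Pictures are saved under pics/ and viewed, at most 14 in all, crops included, and the job is handed in when it is done.

```bash
ls; mkdir -p pics
cat > h.py <<'E'
import numpy as np, cv2
from cell import arm
def w(p,s):
    R=cv2.Rodrigues(np.array(s["rvec"],float))[0]; return R.T@(np.array(p)-np.array(s["tvec"]).ravel())
def cloud(s):
    v,u=np.mgrid[0:400,0:640]; d=s["depth"]
    P=np.stack([(u-s["cx"])/s["fx"]*d,(v-s["cy"])/s["fy"]*d,d],-1)
    R=cv2.Rodrigues(np.array(s["rvec"],float))[0]
    return (P-np.array(s["tvec"]).ravel())@R
def px(p,s):
    return cv2.projectPoints(np.array([p],float),np.array(s["rvec"],float),np.array(s["tvec"],float),np.array([[s["fx"],0,s["cx"]],[0,s["fy"],s["cy"]],[0,0,1.]]),None)[0].ravel()
E
python3 - <<'E'
from h import *
for n in("top","side"):
    s=arm.snapshot(n); cv2.imwrite(f"pics/{n}0.png",s["image"][:,:,::-1])
    print(n,w([0,0,0],s).round(3), s["fx"])
    for l in("spent0","fresh0","manifold","spindle0","crate","mat","restart_top","pencup","mouse","sample"):
        for m in arm.mark_of(l,s): 
            p=w(m["centre"],s); print(l,round(m["confidence"],2),p.round(3),px(p,s).round())
print(arm.state())
E
```

```text
pics
top [ 0.504 -0.024  1.152] 419.5862348750851
spent0 0.89 [ 0.58  -0.05   0.024] [320. 214.]
spent0 0.87 [0.568 0.071 0.021] [275. 220.]
spent0 0.62 [ 0.828 -0.043 -0.001] [314. 127.]
spent0 0.6 [ 0.819 -0.151  0.   ] [353. 128.]
spent0 0.56 [ 0.694 -0.034  0.017] [313. 173.]
fresh0 0.95 [ 0.438 -0.241  0.002] [391. 265.]
fresh0 0.89 [ 0.554 -0.347  0.001] [428. 221.]
fresh0 0.66 [ 0.559 -0.256  0.005] [395. 220.]
manifold 0.88 [0.627 0.017 0.003] [295. 198.]
spindle0 0.92 [ 0.579 -0.047  0.022] [318. 215.]
spindle0 0.9 [0.56 0.07 0.02] [276. 223.]
spindle0 0.72 [ 0.711 -0.251 -0.002] [390. 166.]
spindle0 0.62 [0.675 0.081 0.025] [270. 180.]
spindle0 0.61 [ 0.692 -0.036  0.024] [313. 173.]
crate 0.97 [0.48  0.274 0.001] [202. 254.]
mat 0.89 [ 0.5   -0.298 -0.   ] [411. 241.]
restart_top 0.48 [ 0.553 -0.346 -0.002] [428. 222.]
restart_top 0.43 [ 0.436 -0.026  0.055] [312. 269.]
pencup 0.96 [0.725 0.254 0.002] [209. 165.]
mouse 0.94 [ 0.713 -0.251 -0.001] [391. 165.]
mouse 0.17 [0.565 0.071 0.025] [275. 221.]
sample 0.98 [ 0.68  -0.369 -0.   ] [434. 176.]
side [0.251 0.853 0.848] 4
[... 1199 characters left out ...]
48  0.021] [335. 213.]
{'time_s': 1.1, 'joint_pos': array([-1.23379587e+00,  1.16024045e-01,  1.44160712e+00,  6.66324678e-06,
        1.58400735e+00, -3.77890628e-02]), 'dq': array([ 0.00063579, -0.00031878, -0.00226505,  0.00196825, -0.0013963 ,
       -0.00023592]), 'tau': array([-1.23587452e-03, -7.31778717e+01, -6.32641196e+01, -1.25529136e-04,
        7.04202048e-04,  1.40704719e-04]), 'tcp_pos': array([ 0.24710315, -0.62814751,  0.2312825 ]), 'tool_rot': array([-3.14154709e+00, -8.39020822e-06,  3.74789609e-01]), 'force': array([ 0.27555981, -0.30532083, -0.09566323]), 'wrist_torque': array([ 0.02771402, -0.01685901, -0.02251853]), 'grip_force': 0.0, 'finger_gap': 0.08534291890610343}
```

View pics/top0.png

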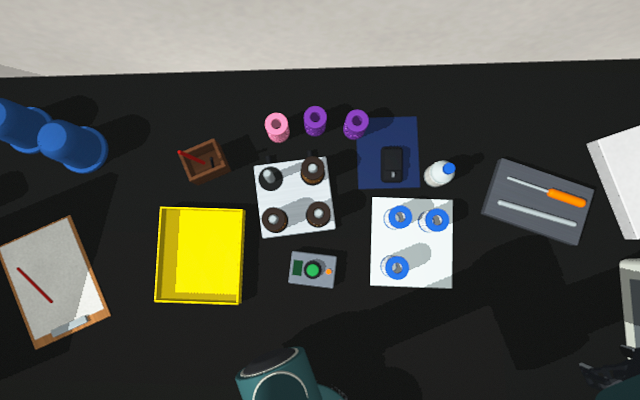

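View pics/side0.png

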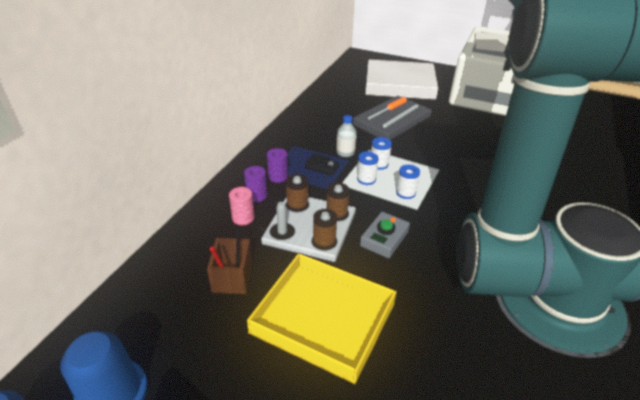

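Top view: brown cartridges at (318,214), (274,219) and (313,170), with an empty spindle at (270,178). Fresh ones are at (400,217), (437,219) and (397,267). The crate is at (200,255) and the button at (312,270).

Could be taken for a spent cartridge: pink (277,127), purple (315,120) and purple (356,123), all in the far row and off the manifold, plus the empty spindle (270,178). I choose the three brown ones on the plate. Next: refine by depth and check in a crop.

```bash
cat >> h.py <<'E'
from scipy.optimize import least_squares
def fit(C,p,z,r=0.03,rmax=0.042):
    "circle of radius r covering the points of the level band near p"
    q=C.reshape(-1,3); c=np.array(p[:2],float)
    for _ in range(4):
        m=(abs(q[:,2]-z)<0.006)&(np.hypot(*(q[:,:2]-c).T)<rmax); a=q[m,:2]
        if len(a)<15: return None,len(a)
        (x,y),rr=cv2.minEnclosingCircle(a.astype(np.float32)*1000); c=np.array([x,y])/1000
    return c.round(4),a.mean(0).round(4),round(rr,1),len(a)
E
python3 - <<'E'
from h import *
for n in("top","side"):
    s=arm.snapshot(n); C=cloud(s)
    for nm,z,P in(("spent",.107,[(.58,-.05),(.568,.07),(.694,-.034)]),("fresh",.085,[(.438,-.241),(.554,-.347),(.56,-.257)])):
        for p in P: print(n,nm,p,fit(C,p,z))
    for p in [(.58,-.05),(.568,.07),(.694,-.034),(.682,.08)]: print("tip",p,fit(C,p,.114 if 1 else 0,.008,.012))
    print("btn",fit(C,(.435,-.027),.053,.016,.022))
    q=C.reshape(-1,3); m=(abs(q[:,2]-.045)<.005)&(abs(q[:,0]-.48)<.16)&(abs(q[:,1]-.272)<.14); print("crate",cv2.minAreaRect((q[m,:2]*1000).astype(np.float32)))
    m=(abs(q[:,2]-.022)<.005)&(abs(q[:,0]-.63)<.16)&(abs(q[:,1]-.02)<.15); print("plate",cv2.minAreaRect((q[m,:2]*1000).astype(np.float32)))
    if n=="top": cv2.imwrite("pics/c1.png",cv2.resize(s["image"][100:290,240:460,::-1],None,fx=3,fy=3))
E
```

```text
top spent (0.58, -0.05) (array([ 0.5792, -0.0437]), array([ 0.579 , -0.0436]), 29.8, 394)
top spent (0.568, 0.07) (array([0.5673, 0.0703]), array([0.567, 0.07 ]), 29.7, 397)
top spent (0.694, -0.034) (array([ 0.6933, -0.0318]), array([ 0.693 , -0.0321]), 29.9, 388)
top fresh (0.438, -0.241) (array([ 0.4368, -0.238 ]), array([ 0.4368, -0.2374]), 29.8, 366)
top fresh (0.554, -0.347) (array([ 0.5548, -0.3453]), array([ 0.5544, -0.3446]), 30.2, 353)
top fresh (0.56, -0.257) (array([ 0.5648, -0.2516]), array([ 0.5648, -0.2512]), 29.8, 353)
tip (0.58, -0.05) (array([ 0.58, -0.05]), array([ 0.5793, -0.0472]), 11.9, 45)
tip (0.568, 0.07) (array([0.5675, 0.0706]), array([0.567 , 0.0706]), 10.5, 56)
tip (0.694, -0.034) (array([ 0.6941, -0.0338]), array([ 0.6925, -0.0325]), 11.7, 53)
tip (0.682, 0.08) (array([0.6809, 0.0815]), array([0.6808, 0.0818]), 10.8, 54)
btn (array([ 0.4353, -0.0268]), array([ 0.4358, -0.0257]), 21.7, 150)
crate ((480.83673095703125, 273.93243408203125), (221.4461212158203, 250.3697509765625), 86.66366577148438)
plate ((631.5294799804688, 41.29600524902344), (315.5123596
[... 508 characters left out ...]
de fresh (0.56, -0.257) (array([ 0.5675, -0.2542]), array([ 0.5649, -0.2496]), 33.0, 192)
tip (0.58, -0.05) (array([ 0.5788, -0.0488]), array([ 0.5788, -0.0443]), 11.5, 34)
tip (0.568, 0.07) (array([0.5674, 0.0705]), array([0.5673, 0.0717]), 10.6, 48)
tip (0.694, -0.034) (array([ 0.695 , -0.0322]), array([ 0.6938, -0.0308]), 10.5, 40)
tip (0.682, 0.08) (array([0.6818, 0.0815]), array([0.6814, 0.0832]), 11.1, 48)
btn (array([ 0.435 , -0.0269]), array([ 0.4346, -0.021 ]), 21.9, 127)
crate ((482.78411865234375, 272.0325012207031), (223.74826049804688, 251.0660858154297), 86.68426513671875)
plate ((630.39892578125, 39.93547821044922), (319.27288818359375, 259.8305969238281), 0.47630783915519714)
```

View pics/c1.png

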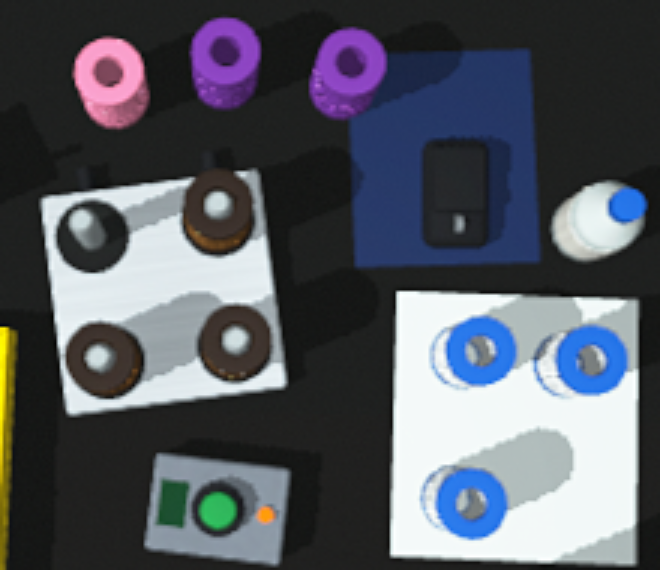

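Top crop: the plate carries three brown cartridges (bottom left, bottom right, top right) and a bare spindle at top left. The pink and purple look-alikes stand off the plate. The measured positions form a 115 mm square, so they are consistent. First I turn to yaw π/2, so that tool x = world y, tool y = world x and tool z = down.

```bash
python3 -m pendant '[[8.5,[0,0,0],[0,0,-0.12]],[8.5,[0,0,0],[0,0,-0.12]],[8.5,[0,0,0],[0,0,-0.12]],[8.5,[0,0,0],[0,0,-0.12]],[8.5,[0,0,0],[0,0,-0.12]],[8.5,[0,0,0],[0,0,-0.12]],[8.5,[0,0,0],[0,0,-0.12]],[8.5,[0,0,0],[0,0,-0.12]]]'
python3 -m pendant '[[8.5,[0,0,0],[0,0,-0.12]],[8.5,[0,0,0],[0,0,-0.116]],[8.5,[3.5,2,0],[0,0,0]],[8.5,[3.5,2,0],[0,0,0]],[8.5,[3.5,2,0],[0,0,0]],[8.5,[3.5,2,0],[0,0,0]],[8.5,[3.5,2,0],[0,0,0]],[8.5,[3.5,2,0],[0,0,0]]]'
cat > d.py <<'E'
import sys
from h import *
from scipy.spatial.transform import Rotation as Ro
s=arm.state(); R=Ro.from_euler("xyz",s["tool_rot"]).as_matrix()
t=np.array([float(a) for a in sys.argv[1:4]])
print("t",round(s["time_s"],1),"tcp",s["tcp_pos"].round(4),"rot",s["tool_rot"].round(3),"gap",round(s["finger_gap"],4),"grip",round(s["grip_force"],1),"F",s["force"].round(1)); print("cm",((R.T@(t-s["tcp_pos"]))*100).round(2))
E
python3 d.py .579 -.0437 .231
```

```text
time_s: 1.87
tcp_pos: [0.2471, -0.6281, 0.2313]
tool_rot: [-3.142, -0.0, 1.341]
force: [0.0, -0.3, 0.1]
finger_gap: 0.0851
grip_force: 0.0
time_s: 2.53
tcp_pos: [0.3676, -0.4164, 0.2314]
tool_rot: [3.141, 0.0, 1.57]
force: [1.1, -0.7, 0.3]
finger_gap: 0.085
grip_force: 0.0
t 2.5 tcp [ 0.3676 -0.4164  0.2314] rot [3.141 0.    1.57 ] gap 0.085 grip 0.0 F [ 1.1 -0.7  0.3]
cm [37.28 21.13  0.04]
```

```bash
python3 -m pendant '[[8.5,[3.5,2,0],[0,0,0]],[8.5,[3.5,2,0],[0,0,0]],[8.5,[3.5,2,0],[0,0,0]],[8.5,[3.5,2,0],[0,0,0]],[8.5,[3.5,2,0],[0,0,0]],[8.5,[3.5,2,0],[0,0,0]],[8.5,[3.5,2,0],[0,0,0]],[8.5,[3.5,2,0],[0,0,0]]]' >/dev/null
python3 -m pendant '[[8.5,[3.5,2,0],[0,0,0]],[8.5,[3.5,2,0],[0,0,0]],[8.5,[2.4,1.2,0],[0,0,0]],[8.5,[0,0,0],[0,0,0]]]'
python3 d.py .579 -.0437 .072
```

```text
time_s: 3.53
tcp_pos: [0.5806, -0.0401, 0.231]
tool_rot: [-3.142, -0.001, 1.574]
force: [0.5, 0.4, -0.0]
finger_gap: 0.0851
grip_force: 0.0
t 3.5 tcp [ 0.5806 -0.0401  0.231 ] rot [-3.142e+00 -1.000e-03  1.574e+00] gap 0.0851 grip 0.0 F [ 0.5  0.4 -0. ]
cm [-0.37 -0.16 15.9 ]
```

```bash
python3 -m pendant '[[8.5,[-0.4,-0.15,0],[0,0,0]],[8.5,[0,0,4],[0,0,0]],[8.5,[0,0,4],[0,0,0]],[8.5,[0,0,4],[0,0,0]],[8.5,[0,0,2.5],[0,0,0]],[8.5,[0,0,1.4],[0,0,0]],[8.5,[0,0,0],[0,0,0]],[8.5,[0,0,0],[0,0,0]]]' 
python3 d.py .579 -.0437 .072
python3 -m pendant '[[5,[0,0,0],[0,0,0]],[5,[0,0,0],[0,0,0]],[5,[0,0,0],[0,0,0]],[5,[0,0,0],[0,0,0]],[5,[0,0,0],[0,0,0]],[5,[0,0,0],[0,0,0]]]'
python3 d.py .579 -.0437 .21
```

```text
time_s: 4.2
tcp_pos: [0.5778, -0.049, 0.0733]
tool_rot: [3.141, 0.0, 1.57]
force: [-0.1, 0.1, 1.2]
finger_gap: 0.0851
grip_force: 0.0
t 4.2 tcp [ 0.5778 -0.049   0.0733] rot [3.141 0.    1.57 ] gap 0.0851 grip 0.0 F [-0.1  0.1  1.2]
cm [0.53 0.12 0.13]
time_s: 4.7
tcp_pos: [0.5786, -0.0484, 0.0747]
tool_rot: [3.138, 0.001, 1.571]
force: [-1.6, -0.9, 8.4]
finger_gap: 0.0567
grip_force: 62.7
t 4.7 tcp [ 0.5786 -0.0484  0.0747] rot [3.138e+00 1.000e-03 1.571e+00] gap 0.0567 grip 62.7 F [-1.6 -0.9  8.4]
cm [  0.46   0.08 -13.53]
```

```bash
python3 -m pendant '[[5,[0,0,-1],[0,0,0]],[5,[0,0,-2.5],[0,0,0]],[5,[0,0,-3.5],[0,0,0]],[5,[0,0,-3.5],[0,0,0]],[5,[0,0,-3],[0,0,0]],[5,[3.7,-0.35,0],[0,0,0]],[5,[3.7,-0.35,0],[0,0,0]],[5,[3.7,-0.35,0],[0,0,0]]]' 
python3 -m pendant '[[5,[3.7,-0.35,0],[0,0,0]],[5,[3.7,-0.35,0],[0,0,0]],[5,[3.7,-0.35,0],[0,0,0]],[5,[3.7,-0.35,0],[0,0,0]],[5,[3.7,-0.35,0],[0,0,0]],[5,[3.7,-0.35,0],[0,0,0]],[5,[3.5,-0.35,0],[0,0,0]],[5,[0,0,0],[0,0,0]]]' 
python3 -m pendant '[[5,[0,0,0],[0,0,0]],[5,[0,0,0],[0,0,0]]]' >/dev/null
python3 d.py .545 .32 .06
```

```text
time_s: 5.37
tcp_pos: [0.5669, 0.0638, 0.2092]
tool_rot: [3.14, -0.0, 1.569]
force: [1.5, 0.0, -2.5]
finger_gap: 0.0564
grip_force: 71.8
time_s: 6.03
tcp_pos: [0.5413, 0.3249, 0.2081]
tool_rot: [3.142, -0.002, 1.575]
force: [0.3, 0.5, -2.0]
finger_gap: 0.057
grip_force: 71.7
t 6.2 tcp [0.5425 0.3198 0.208 ] rot [3.141 0.    1.571] gap 0.0567 grip 71.7 F [-0.8 -0.3 -3. ]
cm [ 0.02  0.24 14.8 ]
```

```bash
python3 -m pendant '[[5,[0,0,4],[0,0,0]],[5,[0,0,4],[0,0,0]],[5,[0,0,3.5],[0,0,0]],[5,[0,0,2],[0,0,0]],[5,[0,0,1.2],[0,0,0]],[5,[0,0,0],[0,0,0]],[5,[0,0,0],[0,0,0]],[5,[0,0,0],[0,0,0]]]' 
python3 -m pendant '[[8.5,[0,0,0],[0,0,0]],[8.5,[0,0,0],[0,0,0]],[8.5,[0,0,0],[0,0,0]],[8.5,[0,0,0],[0,0,0]],[8.5,[0,0,-3],[0,0,0]],[8.5,[0,0,-4],[0,0,0]],[8.5,[0,0,-4],[0,0,0]],[8.5,[0,0,-4],[0,0,0]]]' 
python3 -m pendant '[[8.5,[-4,0.4,0],[0,0,0]],[8.5,[-4,0.4,0],[0,0,0]],[8.5,[-4,0.4,0],[0,0,0]],[8.5,[-4,0.4,0],[0,0,0]],[8.5,[-4,0.4,0],[0,0,0]],[8.5,[-4,0.4,0],[0,0,0]],[8.5,[-1,0.1,0],[0,0,0]],[8.5,[0,0,0],[0,0,0]]]' 
python3 -m pendant '[[8.5,[0,0,0],[0,0,0]],[8.5,[0,0,0],[0,0,0]]]'>/dev/null
python3 d.py .5673 .0703 .072
```

```text
time_s: 6.87
tcp_pos: [0.5433, 0.3196, 0.0618]
tool_rot: [3.14, -0.001, 1.57]
force: [0.3, 0.8, -1.2]
finger_gap: 0.0571
grip_force: 70.5
time_s: 7.53
tcp_pos: [0.5422, 0.3197, 0.2122]
tool_rot: [-3.141, 0.0, 1.571]
force: [0.5, -0.8, -0.2]
finger_gap: 0.0846
grip_force: 0.0
time_s: 8.2
tcp_pos: [0.5678, 0.0674, 0.2106]
tool_rot: [3.141, 0.0, 1.568]
force: [-0.1, 0.4, -0.3]
finger_gap: 0.0845
grip_force: 0.0
t 8.4 tcp [0.5676 0.0708 0.2104] rot [ 3.142 -0.     1.571] gap 0.0852 grip 0.0 F [ 0.5 -0.4 -0.2]
cm [-0.05 -0.03 13.84]
```

```bash
python3 -m pendant '[[8.5,[-0.05,0,4],[0,0,0]],[8.5,[0,0,4],[0,0,0]],[8.5,[0,0,3.5],[0,0,0]],[8.5,[0,0,2.3],[0,0,0]],[8.5,[0,0,0],[0,0,0]],[8.5,[0,0,0],[0,0,0]]]' 
python3 -m pendant '[[5,[0,0,0],[0,0,0]],[5,[0,0,0],[0,0,0]],[5,[0,0,0],[0,0,0]],[5,[0,0,0],[0,0,0]],[5,[0,0,0],[0,0,0]],[5,[0,0,0],[0,0,0]],[5,[0,0,-2],[0,0,0]],[5,[0,0,-3.5],[0,0,0]]]'
python3 -m pendant '[[5,[0,0,-3.5],[0,0,0]],[5,[0,0,-3.5],[0,0,0]],[5,[0,0,-1],[0,0,0]],[5,[3,-2,0],[0,0,0]],[5,[3,-2,0],[0,0,0]],[5,[3,-2,0],[0,0,0]],[5,[3,-2,0],[0,0,0]],[5,[3,-2,0],[0,0,0]]]' 
python3 -m pendant '[[5,[3,-2,0],[0,0,0]],[5,[3,-2,0],[0,0,0]],[5,[3,-2,0],[0,0,0]],[5,[1,-0.8,0],[0,0,0]],[5,[0,0,0],[0,0,0]],[5,[0,0,0],[0,0,0]],[5,[0,0,0],[0,0,0]]]' 
python3 d.py .40 .32 .060
```

```text
time_s: 8.87
tcp_pos: [0.5672, 0.0705, 0.072]
tool_rot: [-3.14, 0.0, 1.572]
force: [-0.4, -0.3, 1.0]
finger_gap: 0.0849
grip_force: 0.0
time_s: 9.53
tcp_pos: [0.5669, 0.0694, 0.1257]
tool_rot: [-3.139, 0.0, 1.571]
force: [6.0, 0.3, -6.5]
finger_gap: 0.0585
grip_force: 67.8
time_s: 10.2
tcp_pos: [0.4665, 0.2205, 0.2081]
tool_rot: [3.14, -0.001, 1.57]
force: [-0.5, 0.7, -2.5]
finger_gap: 0.0582
grip_force: 68.3
time_s: 10.78
tcp_pos: [0.3999, 0.319, 0.2077]
tool_rot: [3.141, -0.0, 1.571]
force: [0.7, -1.1, -3.0]
finger_gap: 0.058
grip_force: 68.3
t 10.8 tcp [0.3999 0.319  0.2077] rot [ 3.141 -0.     1.571] gap 0.058 grip 68.3 F [ 0.7 -1.1 -3. ]
cm [ 0.1  -0.   14.77]
```

```bash
python3 -m pendant '[[5,[0,0,4],[0,0,0]],[5,[0,0,4],[0,0,0]],[5,[0,0,3.5],[0,0,0]],[5,[0,0,2],[0,0,0]],[5,[0,0,1.4],[0,0,0]],[5,[0,0,0],[0,0,0]],[5,[0,0,0],[0,0,0]],[5,[0,0,0],[0,0,0]]]' 
python3 -m pendant '[[8.5,[0,0,0],[0,0,0]],[8.5,[0,0,0],[0,0,0]],[8.5,[0,0,0],[0,0,0]],[8.5,[0,0,0],[0,0,0]],[8.5,[0,0,-3],[0,0,0]],[8.5,[0,0,-4],[0,0,0]],[8.5,[0,0,-4],[0,0,0]],[8.5,[0,0,-4],[0,0,0]]]' 
python3 -m pendant '[[8.5,[-2.9,2.4,0],[0,0,0]],[8.5,[-2.9,2.4,0],[0,0,0]],[8.5,[-2.9,2.4,0],[0,0,0]],[8.5,[-2.9,2.4,0],[0,0,0]],[8.5,[-2.9,2.4,0],[0,0,0]],[8.5,[-2.9,2.4,0],[0,0,0]],[8.5,[-2.9,2.4,0],[0,0,0]],[8.5,[-2.9,2.4,0],[0,0,0]]]' >/dev/null
python3 -m pendant '[[8.5,[-2.9,2.4,0],[0,0,0]],[8.5,[-2.9,2.4,0],[0,0,0]],[8.5,[-2.9,2.4,0],[0,0,0]],[8.5,[-2.9,2.4,0],[0,0,0]],[8.5,[-0.2,0.5,0],[0,0,0]],[8.5,[0,0,0],[0,0,0]],[8.5,[0,0,0],[0,0,0]],[8.5,[0,0,0],[0,0,0]]]' 
python3 d.py .6933 -.0318 .072
```

```text
time_s: 11.45
tcp_pos: [0.4003, 0.3187, 0.0585]
tool_rot: [3.141, 0.0, 1.569]
force: [0.1, 0.9, -2.2]
finger_gap: 0.0581
grip_force: 74.9
time_s: 12.12
tcp_pos: [0.3992, 0.3191, 0.2102]
tool_rot: [-3.142, 0.0, 1.571]
force: [0.7, 0.4, 0.2]
finger_gap: 0.0853
grip_force: 0.0
time_s: 13.45
tcp_pos: [0.6921, -0.0297, 0.2085]
tool_rot: [3.142, -0.0, 1.572]
force: [-0.3, 0.1, -0.4]
finger_gap: 0.0851
grip_force: 0.0
t 13.4 tcp [ 0.6921 -0.0297  0.2085] rot [ 3.142 -0.     1.572] gap 0.0851 grip 0.0 F [-0.3  0.1 -0.4]
cm [-0.21  0.12 13.65]
```

```bash
python3 -m pendant '[[8.5,[-0.2,0.1,4],[0,0,0]],[8.5,[0,0,4],[0,0,0]],[8.5,[0,0,3.4],[0,0,0]],[8.5,[0,0,2.2],[0,0,0]],[8.5,[0,0,0],[0,0,0]],[8.5,[0,0,0],[0,0,0]]]' 
python3 -m pendant '[[5,[0,0,0],[0,0,0]],[5,[0,0,0],[0,0,0]],[5,[0,0,0],[0,0,0]],[5,[0,0,0],[0,0,0]],[5,[0,0,0],[0,0,0]],[5,[0,0,0],[0,0,0]],[5,[0,0,-2],[0,0,0]],[5,[0,0,-3.5],[0,0,0]]]'
python3 -m pendant '[[5,[0,0,-3.5],[0,0,0]],[5,[0,0,-3.5],[0,0,0]],[5,[0,0,-1],[0,0,0]],[5,[2.8,-2.5,0],[0,0,0]],[5,[2.8,-2.5,0],[0,0,0]],[5,[2.8,-2.5,0],[0,0,0]],[5,[2.8,-2.5,0],[0,0,0]],[5,[2.8,-2.5,0],[0,0,0]]]' 
python3 -m pendant '[[5,[2.8,-2.5,0],[0,0,0]],[5,[2.8,-2.5,0],[0,0,0]],[5,[2.8,-2.5,0],[0,0,0]],[5,[2.8,-2.3,0],[0,0,0]],[5,[0,0,0],[0,0,0]],[5,[0,0,0],[0,0,0]],[5,[0,0,0],[0,0,0]]]' 
python3 d.py .47 .22 .058
```

```text
time_s: 13.95
tcp_pos: [0.6929, -0.0317, 0.0725]
tool_rot: [-3.14, -0.0, 1.572]
force: [-0.1, -0.6, 0.7]
finger_gap: 0.085
grip_force: 0.0
time_s: 14.62
tcp_pos: [0.6929, -0.0324, 0.1251]
tool_rot: [-3.139, -0.0, 1.571]
force: [5.6, 0.5, -6.5]
finger_gap: 0.0583
grip_force: 67.7
time_s: 15.28
tcp_pos: [0.5672, 0.1083, 0.2079]
tool_rot: [3.141, -0.0, 1.57]
force: [0.6, 1.0, -2.6]
finger_gap: 0.0578
grip_force: 68.3
time_s: 15.87
tcp_pos: [0.4707, 0.2194, 0.2079]
tool_rot: [3.141, -0.0, 1.571]
force: [0.3, 0.8, -1.7]
finger_gap: 0.0583
grip_force: 68.4
t 15.9 tcp [0.4707 0.2194 0.2079] rot [ 3.141 -0.     1.571] gap 0.0583 grip 68.4 F [ 0.3  0.8 -1.7]
cm [ 0.06 -0.09 14.99]
```

Place it, lift, and look again at the crate and the fresh cartridges, since one may have been knocked.

```bash
python3 -m pendant '[[5,[0,0,4],[0,0,0]],[5,[0,0,4],[0,0,0]],[5,[0,0,3.5],[0,0,0]],[5,[0,0,2],[0,0,0]],[5,[0,0,1.4],[0,0,0]],[5,[0,0,0],[0,0,0]],[5,[0,0,0],[0,0,0]],[5,[0,0,0],[0,0,0]]]' 
python3 -m pendant '[[8.5,[0,0,0],[0,0,0]],[8.5,[0,0,0],[0,0,0]],[8.5,[0,0,0],[0,0,0]],[8.5,[0,0,0],[0,0,0]],[8.5,[0,0,-3],[0,0,0]],[8.5,[0,0,-4],[0,0,0]],[8.5,[0,0,-4],[0,0,0]],[8.5,[0,0,-4],[0,0,0]]]'
cat > look.py <<'E'
import sys
from h import *
s=arm.snapshot("top"); C=cloud(s)
if len(sys.argv)>1: cv2.imwrite(f"pics/{sys.argv[1]}.png",s["image"][:,:,::-1])
for l in("fresh0","spindle0"):
    for m in arm.mark_of(l,s):
        p=w(m["centre"],s)
        z=.085 if p[2]<.012 else .107
        print(l,round(m["confidence"],2),p.round(3),*([fit(C,p,z),fit(C,p,.107)] if l=="fresh0" else [fit(C,p,.112,.01,.014)]))
E
python3 look.py a2; python3 d.py .4368 -.238 .21
```

```text
time_s: 16.53
tcp_pos: [0.4713, 0.2186, 0.0584]
tool_rot: [3.141, 0.0, 1.569]
force: [-0.2, -0.4, -2.1]
finger_gap: 0.0577
grip_force: 74.1
time_s: 17.2
tcp_pos: [0.4702, 0.2192, 0.2102]
tool_rot: [-3.142, 0.0, 1.571]
force: [1.0, 0.7, 0.1]
finger_gap: 0.0853
grip_force: 0.0
fresh0 0.95 [ 0.441 -0.241 -0.   ] (array([ 0.4368, -0.2375]), array([ 0.4367, -0.2375]), 29.9, 362) (None, 0)
fresh0 0.93 [ 0.555 -0.345 -0.   ] (array([ 0.5547, -0.345 ]), array([ 0.5545, -0.3444]), 29.9, 353) (None, 0)
fresh0 0.73 [ 0.714 -0.251  0.002] (None, 0) (None, 0)
fresh0 0.67 [ 0.561 -0.255  0.004] (array([ 0.5649, -0.2516]), array([ 0.5647, -0.2511]), 29.8, 349) (None, 0)
spindle0 0.84 [0.563 0.067 0.023] (array([0.567 , 0.0702]), array([0.5667, 0.0694]), 11.7, 62)
spindle0 0.82 [ 0.693 -0.037  0.024] (array([ 0.6932, -0.0318]), array([ 0.6922, -0.0317]), 11.2, 60)
spindle0 0.61 [0.675 0.082 0.023] (array([0.681 , 0.0817]), array([0.6801, 0.0818]), 11.1, 57)
spindle0 0.58 [ 0.576 -0.043  0.023] (array([ 0.5794, -0.0439]), array([ 0.5792, -0.0437]), 11.1, 59)
t 17.4 tcp [0.4716 0.2198 0.2121] rot [ 3.136e+00 -2.000e-03  1.571e+00] gap 0.0849 grip 0.0 F [ 0.2  0.7 -1. ]
cm [-45.78  -3.49   0.09]
```

View pics/a2.png

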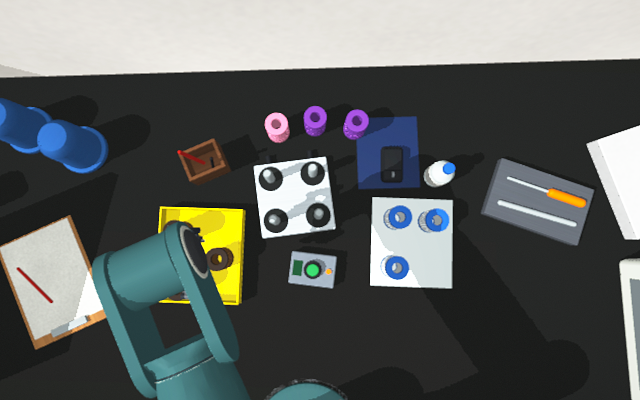

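Picture: all four spindles are bare at (270,178), (312,172), (275,221) and (318,214). A spent cartridge is visible in the crate at (220,258). The three fresh ones have not moved.

```bash
python3 -m pendant '[[8.5,[-4.1,-0.3,0],[0,0,0]],[8.5,[-4.1,-0.3,0],[0,0,0]],[8.5,[-4.1,-0.3,0],[0,0,0]],[8.5,[-4.1,-0.3,0],[0,0,0]],[8.5,[-4.1,-0.3,0],[0,0,0]],[8.5,[-4.1,-0.3,0],[0,0,0]],[8.5,[-4.1,-0.3,0],[0,0,0]],[8.5,[-4.1,-0.3,0],[0,0,0]]]' >/dev/null
python3 -m pendant '[[8.5,[-4.1,-0.3,0],[0,0,0]],[8.5,[-4.1,-0.3,0],[0,0,0]],[8.5,[-4.1,-0.3,0],[0,0,0]],[8.5,[-0.6,-0.1,0],[0,0,0]],[8.5,[0,0,0],[0,0,0]],[8.5,[0,0,0],[0,0,0]],[8.5,[0,0,0],[0,0,0]],[8.5,[0,0,0],[0,0,0]]]' >/dev/null
python3 d.py .4368 -.2377 .05
```

```text
t 18.7 tcp [ 0.4368 -0.2365  0.2082] rot [ 3.142 -0.     1.572] gap 0.0851 grip 0.0 F [ 0.  -1.  -0.1]
cm [-0.13 -0.   15.82]
```

```bash
python3 -m pendant '[[8.5,[-0.1,0,4],[0,0,0]],[8.5,[0,0,4],[0,0,0]],[8.5,[0,0,4],[0,0,0]],[8.5,[0,0,2.5],[0,0,0]],[8.5,[0,0,1.3],[0,0,0]],[8.5,[0,0,0],[0,0,0]],[8.5,[0,0,0],[0,0,0]]]' 
python3 -m pendant '[[5,[0,0,0],[0,0,0]],[5,[0,0,0],[0,0,0]],[5,[0,0,0],[0,0,0]],[5,[0,0,0],[0,0,0]],[5,[0,0,0],[0,0,0]],[5,[0,0,0],[0,0,0]],[5,[0,0,-2],[0,0,0]],[5,[0,0,-3.5],[0,0,0]]]'
python3 -m pendant '[[5,[0,0,-3.5],[0,0,0]],[5,[0,0,-3.5],[0,0,0]],[5,[0,0,-3.2],[0,0,0]],[5,[2.5,3.2,0],[0,0,0]],[5,[2.5,3.2,0],[0,0,0]],[5,[2.5,3.2,0],[0,0,0]],[5,[2.5,3.2,0],[0,0,0]],[5,[2.5,3.2,0],[0,0,0]]]' 
python3 -m pendant '[[5,[2.5,3.2,0],[0,0,0]],[5,[2.5,3.2,0],[0,0,0]],[5,[2.5,2.5,0],[0,0,0]],[5,[0.6,0.7,0],[0,0,0]],[5,[0,0,0],[0,0,0]],[5,[0,0,0],[0,0,0]],[5,[0,0,0],[0,0,0]],[5,[0,0,0],[0,0,0]]]' 
python3 d.py .6932 -.0318 .15
```

```text
time_s: 19.27
tcp_pos: [0.4371, -0.2383, 0.0513]
tool_rot: [3.141, 0.0, 1.572]
force: [0.3, 0.0, 0.1]
finger_gap: 0.0851
grip_force: 0.0
time_s: 19.93
tcp_pos: [0.4353, -0.2379, 0.1038]
tool_rot: [-3.138, -0.002, 1.571]
force: [1.5, 1.0, -2.6]
finger_gap: 0.0582
grip_force: 64.9
time_s: 20.6
tcp_pos: [0.5981, -0.1121, 0.2085]
tool_rot: [3.14, 0.0, 1.571]
force: [-0.2, -0.9, -1.3]
finger_gap: 0.0585
grip_force: 65.0
time_s: 21.27
tcp_pos: [0.692, -0.0336, 0.208]
tool_rot: [3.141, 0.0, 1.57]
force: [-0.8, -0.4, -0.9]
finger_gap: 0.0583
grip_force: 65.2
t 21.3 tcp [ 0.692  -0.0336  0.208 ] rot [3.141 0.    1.57 ] gap 0.0583 grip 65.2 F [-0.8 -0.4 -0.9]
cm [0.18 0.11 5.8 ]
```

```bash
python3 -m pendant '[[5,[0.2,0.1,0],[0,0,0]],[5,[0,0,3.5],[0,0,0]],[5,[0,0,1],[0,0,0]],[5,[0,0,0.4],[0,0,0]],[5,[0,0,0.4],[0,0,0]],[5,[0,0,0.4],[0,0,0]],[5,[0,0,0],[0,0,0]],[5,[0,0,0],[0,0,0]]]';python3 d.py .6932 -.0318 .073
```

```text
time_s: 21.93
tcp_pos: [0.6937, -0.0309, 0.1506]
tool_rot: [3.141, 0.0, 1.571]
force: [2.9, -3.3, -4.7]
finger_gap: 0.058
grip_force: 65.1
t 21.9 tcp [ 0.6937 -0.0309  0.1506] rot [3.141 0.    1.571] gap 0.058 grip 65.1 F [ 2.9 -3.3 -4.7]
cm [-0.09 -0.05  7.76]
```

```bash
python3 -m pendant '[[5,[-0.07,0.06,0],[0,0,0]],[5,[0,0,0],[0,0,0]],[5,[0,0,0.7],[0,0,0]],[5,[0,0,0.7],[0,0,0]],[5,[0,0,0],[0,0,0]],[5,[0,0,0],[0,0,0]]]';python3 d.py .6932 -.0318 .073
```

```text
time_s: 22.43
tcp_pos: [0.6939, -0.0314, 0.1353]
tool_rot: [-3.14, 0.0, 1.571]
force: [0.8, -1.2, -3.5]
finger_gap: 0.0577
grip_force: 65.2
t 22.4 tcp [ 0.6939 -0.0314  0.1353] rot [-3.14   0.     1.571] gap 0.0577 grip 65.2 F [ 0.8 -1.2 -3.5]
cm [-0.04 -0.06  6.23]
```

```bash
python3 -m pendant '[[5,[-0.03,0.02,1.2],[0,0,0]],[5,[0,0,1.2],[0,0,0]],[5,[0,0,1.2],[0,0,0]],[5,[0,0,1.2],[0,0,0]],[5,[0,0,0.8],[0,0,0]],[5,[0,0,0.3],[0,0,0]],[5,[0,0,0],[0,0,0]],[5,[0,0,0],[0,0,0]]]';python3 d.py .6932 -.0318 .073
```

```text
time_s: 23.1
tcp_pos: [0.6944, -0.0316, 0.0774]
tool_rot: [-3.141, -0.0, 1.571]
force: [-0.1, -0.8, -2.0]
finger_gap: 0.0581
grip_force: 65.3
t 23.1 tcp [ 0.6944 -0.0316  0.0774] rot [-3.141 -0.     1.571] gap 0.0581 grip 65.3 F [-0.1 -0.8 -2. ]
cm [-0.02 -0.12  0.44]
```

```bash
python3 -m pendant '[[5,[0,0,0.3],[0,0,0]],[5,[0,0,0.1],[0,0,0]],[5,[0,0,0.1],[0,0,0]],[5,[0,0,0],[0,0,0]],[5,[0,0,0],[0,0,0]]]'
python3 -m pendant '[[8.5,[0,0,0],[0,0,0]],[8.5,[0,0,0],[0,0,0]],[8.5,[0,0,0],[0,0,0]],[8.5,[0,0,0],[0,0,0]],[8.5,[0,0,-2],[0,0,0]],[8.5,[0,0,-4],[0,0,0]],[8.5,[0,0,-4],[0,0,0]],[8.5,[0,0,-4],[0,0,0]]]'
python3 - <<'E'
from h import *
s=arm.snapshot("side"); C=cloud(s); print(fit(C,(.694,-.032),.107))
s=arm.snapshot("top"); C=cloud(s); print(fit(C,(.5548,-.345),.085),fit(C,(.5648,-.2516),.085))
E
python3 d.py .5648 -.2516 .21
```

```text
time_s: 23.52
tcp_pos: [0.6948, -0.0318, 0.0749]
tool_rot: [3.14, 0.0, 1.571]
force: [-9.6, -1.5, 15.9]
finger_gap: 0.0584
grip_force: 67.0
time_s: 24.18
tcp_pos: [0.694, -0.0316, 0.2136]
tool_rot: [-3.141, -0.0, 1.571]
force: [0.5, -0.2, -0.8]
finger_gap: 0.0849
grip_force: 0.0
(array([ 0.6941, -0.032 ]), array([ 0.6924, -0.0278]), 32.1, 249)
(array([ 0.5549, -0.3453]), array([ 0.5544, -0.3447]), 30.3, 363) (array([ 0.5648, -0.2514]), array([ 0.5647, -0.2511]), 29.8, 350)
t 24.3 tcp [ 0.6963 -0.0317  0.2205] rot [3.131e+00 1.000e-03 1.571e+00] gap 0.085 grip 0.0 F [-0.  -1.3  0.5]
cm [-21.99 -13.16   0.94]
```

```bash
python3 -m pendant '[[8.5,[-3.1,-1.9,0],[0,0,0]],[8.5,[-3.1,-1.9,0],[0,0,0]],[8.5,[-3.1,-1.9,0],[0,0,0]],[8.5,[-3.1,-1.9,0],[0,0,0]],[8.5,[-3.1,-1.9,0],[0,0,0]],[8.5,[-3.1,-1.9,0],[0,0,0]],[8.5,[-3.1,-1.5,0],[0,0,0]],[8.5,[-0.3,0,0],[0,0,0]]]' >/dev/null
python3 -m pendant '[[8.5,[0,0,0],[0,0,0]],[8.5,[0,0,0],[0,0,0]],[8.5,[0,0,0],[0,0,0]],[8.5,[0,0,0],[0,0,0]]]' >/dev/null
python3 d.py .5648 -.2516 .05
```

```text
t 25.3 tcp [ 0.5659 -0.2506  0.2122] rot [-3.142 -0.     1.572] gap 0.0849 grip 0.0 F [-0.4 -0.1 -0.3]
cm [-0.1  -0.11 16.22]
```

```bash
python3 -m pendant '[[8.5,[-0.1,-0.1,4],[0,0,0]],[8.5,[0,0,4],[0,0,0]],[8.5,[0,0,4],[0,0,0]],[8.5,[0,0,2.8],[0,0,0]],[8.5,[0,0,1.4],[0,0,0]],[8.5,[0,0,0],[0,0,0]],[8.5,[0,0,0],[0,0,0]]]' 
python3 -m pendant '[[5,[0,0,0],[0,0,0]],[5,[0,0,0],[0,0,0]],[5,[0,0,0],[0,0,0]],[5,[0,0,0],[0,0,0]],[5,[0,0,0],[0,0,0]],[5,[0,0,0],[0,0,0]],[5,[0,0,-2],[0,0,0]],[5,[0,0,-3.5],[0,0,0]]]'
python3 -m pendant '[[5,[0,0,-3.5],[0,0,0]],[5,[0,0,-3.5],[0,0,0]],[5,[0,0,-3.2],[0,0,0]],[5,[3.5,0.3,0],[0,0,0]],[5,[3.5,0.3,0],[0,0,0]],[5,[3.5,0.3,0],[0,0,0]],[5,[3.5,0.3,0],[0,0,0]],[5,[3.5,0.3,0],[0,0,0]]]' 
python3 -m pendant '[[5,[2.5,0.1,0],[0,0,0]],[5,[0.8,0,0],[0,0,0]],[5,[0,0,0],[0,0,0]],[5,[0,0,0],[0,0,0]],[5,[0,0,0],[0,0,0]],[5,[0,0,0],[0,0,0]]]' 
python3 d.py .5800 -.0438 .15
```

```text
time_s: 25.87
tcp_pos: [0.565, -0.2524, 0.0512]
tool_rot: [3.141, 0.0, 1.572]
force: [-0.2, 0.2, 1.0]
finger_gap: 0.0849
grip_force: 0.0
time_s: 26.53
tcp_pos: [0.563, -0.252, 0.1033]
tool_rot: [-3.137, -0.002, 1.571]
force: [1.1, -0.7, -2.9]
finger_gap: 0.0566
grip_force: 64.5
time_s: 27.2
tcp_pos: [0.5793, -0.0761, 0.2086]
tool_rot: [3.14, 0.0, 1.57]
force: [1.1, 0.5, -1.8]
finger_gap: 0.0569
grip_force: 64.8
time_s: 27.7
tcp_pos: [0.5804, -0.0458, 0.2075]
tool_rot: [3.141, 0.0, 1.57]
force: [-1.2, -0.4, -1.1]
finger_gap: 0.0564
grip_force: 64.8
t 27.7 tcp [ 0.5804 -0.0458  0.2075] rot [3.141 0.    1.57 ] gap 0.0564 grip 64.8 F [-1.2 -0.4 -1.1]
cm [ 0.2  -0.04  5.75]
```

The gap reads smaller than before, which is how an off-centre grip looked earlier. I check the held cartridge from the side.

Run:
```python
from h import *
s=arm.snapshot("side"); C=cloud(s); im=s["image"].astype(int)
q=C.reshape(-1,3)
st=arm.state()["tcp_pos"]; print(st)
# body of the held cartridge: white/blue pixels near the tool, per level: circle fit r=30
sel=(np.hypot(q[:,0]-st[0],q[:,1]-st[1])<.06)
for z in np.arange(.155,.205,.01):
    a=q[sel&(abs(q[:,2]-z)<.005)][:,:2]
    if len(a)<15: print(z,len(a));continue
    r=least_squares(lambda c:np.hypot(*(a-c).T)-.03,st[:2]+[-.0,-.03],loss="soft_l1",f_scale=.001); print(z.round(3),len(a),r.x.round(4),np.median(abs(r.fun)).round(4))
u,v=px([st[0],st[1],.17],s).astype(int)
cv2.imwrite("pics/h1.png",cv2.resize(s["image"][max(v-70,0):v+70,max(0,u-80):u+80,::-1],None,fx=4,fy=4))
```

```text
[ 0.58038824 -0.04571779  0.20736497]
0.155 26 [ 0.582  -0.0481] 0.0006
0.165 79 [ 0.5818 -0.0479] 0.0009
0.175 77 [ 0.5818 -0.0484] 0.0007
0.185 74 [ 0.5823 -0.0484] 0.0009
0.195 72 [ 0.5823 -0.0481] 0.001
```

View pics/h1.png

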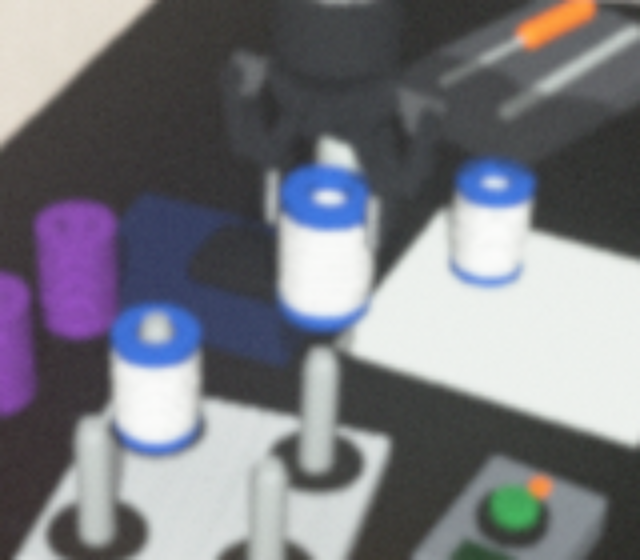

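Held upright above spindle A; the first fresh one sits home at back left. I measure spindle A in the same camera for the offset.

```bash
cat >> h.py <<'E'
def cyl(q,p,z,r,rs,dz=.006):
    a=q[(np.hypot(*(q[:,:2]-p).T)<rs)&(abs(q[:,2]-z)<dz)][:,:2]
    if len(a)<10: return None
    f=least_squares(lambda c:np.hypot(*(a-c).T)-r,np.array(p,float)+[.0,-.003],loss="soft_l1",f_scale=.001); return f.x.round(4),len(a)
E
python3 - <<'E'
from h import *
s=arm.snapshot("side"); q=cloud(s).reshape(-1,3)
for p in((.5795,-.0438),(.567,.0703),(.681,.0818)):
    print(p,[cyl(q,p,z,.012,.017) for z in(.05,.065,.08,.095)])
p=(.6933,-.0318); print(p,[cyl(q,p,z,.03,.036) for z in(.05,.065,.08)])
E
```

```text
(0.5795, -0.0438) [(array([ 0.5807, -0.0465]), 30), (array([ 0.5814, -0.0471]), 29), (array([ 0.5812, -0.0461]), 32), (array([ 0.5814, -0.0462]), 34)]
(0.567, 0.0703) [(array([0.5686, 0.0681]), 33), (array([0.5691, 0.0682]), 36), (array([0.5691, 0.0677]), 30), (array([0.5689, 0.0678]), 39)]
(0.681, 0.0818) [(array([0.6835, 0.0799]), 39), (array([0.6831, 0.0795]), 33), (array([0.6835, 0.0796]), 34), (array([0.6832, 0.0793]), 34)]
(0.6933, -0.0318) [(array([ 0.6954, -0.0344]), 75), (array([ 0.6957, -0.0339]), 72), (array([ 0.6961, -0.0346]), 70)]
```

```bash
python3 -m pendant '[[5,[0.18,-0.05,0],[0,0,0]],[5,[0,0,3.5],[0,0,0]],[5,[0,0,1],[0,0,0]],[5,[0,0,0.4],[0,0,0]],[5,[0,0,0.4],[0,0,0]],[5,[0,0,0.4],[0,0,0]],[5,[0,0,0],[0,0,0]],[5,[0,0,0],[0,0,0]]]';python3 d.py .58 -.0438 .0745
```

```text
time_s: 28.47
tcp_pos: [0.58, -0.043, 0.1508]
tool_rot: [3.141, 0.0, 1.571]
force: [-0.4, -1.6, -3.3]
finger_gap: 0.0565
grip_force: 64.6
t 28.5 tcp [ 0.58   -0.043   0.1508] rot [3.141 0.    1.571] gap 0.0565 grip 64.6 F [-0.4 -1.6 -3.3]
cm [-0.07 -0.    7.63]
```

```bash
python3 -m pendant '[[5,[-0.05,0,0.7],[0,0,0]],[5,[0,0,1.2],[0,0,0]],[5,[0,0,1.2],[0,0,0]],[5,[0,0,1.2],[0,0,0]],[5,[0,0,1.2],[0,0,0]],[5,[0,0,1.2],[0,0,0]],[5,[0,0,0.5],[0,0,0]],[5,[0,0,0],[0,0,0]]]'
python3 -m pendant '[[5,[0,0,0.1],[0,0,0]],[5,[0,0,0.1],[0,0,0]],[5,[0,0,0.1],[0,0,0]],[5,[0,0,0],[0,0,0]],[5,[0,0,0],[0,0,0]]]'
python3 d.py .58 -.0438 .0745
```

```text
time_s: 29.13
tcp_pos: [0.5793, -0.0433, 0.0764]
tool_rot: [-3.139, -0.0, 1.571]
force: [-0.0, -0.9, -2.3]
finger_gap: 0.0564
grip_force: 64.7
time_s: 29.55
tcp_pos: [0.5802, -0.0435, 0.0758]
tool_rot: [3.141, 0.0, 1.571]
force: [-0.2, -2.7, -0.3]
finger_gap: 0.0569
grip_force: 64.8
t 29.6 tcp [ 0.5802 -0.0435  0.0758] rot [3.141 0.    1.571] gap 0.0569 grip 64.8 F [-0.2 -2.7 -0.3]
cm [-0.03 -0.02  0.13]
```

```bash
python3 -m pendant '[[5,[0,0,0.1],[0,0,0]],[8.5,[0,0,0],[0,0,0]],[8.5,[0,0,0],[0,0,0]],[8.5,[0,0,0],[0,0,0]],[8.5,[0,0,-1.5],[0,0,0]],[8.5,[0,0,-4],[0,0,0]],[8.5,[0,0,-4],[0,0,0]],[8.5,[0,0,-4],[0,0,0]]]'
python3 - <<'E'
from h import *
s=arm.snapshot("side"); C=cloud(s); q=C.reshape(-1,3); print(fit(C,(.579,-.044),.107),fit(C,(.693,-.032),.107))
for p in((.5795,-.0438),(.6933,-.0318)):print(p,[cyl(q,p,z,.03,.036) for z in(.05,.065,.08)])
s=arm.snapshot("top"); C=cloud(s); print(fit(C,(.5548,-.345),.085),fit(C,(.6933,-.0318),.107))
E
python3 d.py .5548 -.345 .21
```

```text
time_s: 30.22
tcp_pos: [0.5795, -0.0431, 0.2108]
tool_rot: [-3.141, -0.0, 1.571]
force: [0.6, 0.2, 0.8]
finger_gap: 0.0853
grip_force: 0.0
(array([ 0.5799, -0.0448]), array([ 0.5795, -0.0396]), 32.3, 267) (array([ 0.6946, -0.0326]), array([ 0.6925, -0.0279]), 32.6, 248)
(0.5795, -0.0438) [(array([ 0.5816, -0.0462]), 73), (array([ 0.5816, -0.0457]), 76), (array([ 0.5817, -0.0462]), 85)]
(0.6933, -0.0318) [(array([ 0.6953, -0.0338]), 74), (array([ 0.6956, -0.0339]), 75), (array([ 0.6955, -0.0344]), 77)]
(array([ 0.5546, -0.345 ]), array([ 0.5546, -0.3446]), 30.1, 361) (array([ 0.71  , -0.0327]), array([ 0.7147, -0.033 ]), 22.7, 74)
t 30.3 tcp [ 0.5819 -0.0434  0.2168] rot [3.132e+00 1.000e-03 1.571e+00] gap 0.0853 grip 0.0 F [-0.   0.2  0.1]
cm [-30.16  -2.72   0.68]
```

```bash
python3 -m pendant '[[8.5,[-3.8,-0.3,0],[0,0,0]],[8.5,[-3.8,-0.3,0],[0,0,0]],[8.5,[-3.8,-0.3,0],[0,0,0]],[8.5,[-3.8,-0.3,0],[0,0,0]],[8.5,[-3.8,-0.3,0],[0,0,0]],[8.5,[-3.8,-0.3,0],[0,0,0]],[8.5,[-3.8,-0.3,0],[0,0,0]],[8.5,[-3.5,-0.4,0],[0,0,0]]]' >/dev/null
python3 -m pendant '[[8.5,[0,0,0],[0,0,0]],[8.5,[0,0,0],[0,0,0]],[8.5,[0,0,0],[0,0,0]],[8.5,[0,0,0],[0,0,0]],[8.5,[0,0,0],[0,0,0]]]' >/dev/null
python3 d.py .5548 -.345 .05
```

```text
t 31.4 tcp [ 0.5553 -0.3432  0.2095] rot [3.141 0.    1.572] gap 0.0849 grip 0.0 F [-0.4 -0.3 -0.6]
cm [-0.17 -0.05 15.95]
```

```bash
python3 -m pendant '[[8.5,[-0.17,-0.05,4],[0,0,0]],[8.5,[0,0,4],[0,0,0]],[8.5,[0,0,4],[0,0,0]],[8.5,[0,0,2.6],[0,0,0]],[8.5,[0,0,1.3],[0,0,0]],[8.5,[0,0,0],[0,0,0]],[8.5,[0,0,0],[0,0,0]]]' 
python3 -m pendant '[[5,[0,0,0],[0,0,0]],[5,[0,0,0],[0,0,0]],[5,[0,0,0],[0,0,0]],[5,[0,0,0],[0,0,0]],[5,[0,0,0],[0,0,0]],[5,[0,0,0],[0,0,0]],[5,[0,0,-2],[0,0,0]],[5,[0,0,-3.5],[0,0,0]]]'
python3 -m pendant '[[5,[0,0,-3.5],[0,0,0]],[5,[0,0,-3.5],[0,0,0]],[5,[0,0,-3.2],[0,0,0]],[5,[3.8,0.12,0],[0,0,0]],[5,[3.8,0.12,0],[0,0,0]],[5,[3.8,0.12,0],[0,0,0]],[5,[3.8,0.12,0],[0,0,0]],[5,[3.8,0.12,0],[0,0,0]]]' 
python3 -m pendant '[[5,[3.8,0.12,0],[0,0,0]],[5,[3.8,0.12,0],[0,0,0]],[5,[3.8,0.12,0],[0,0,0]],[5,[3.8,0.12,0],[0,0,0]],[5,[3.8,0.12,0],[0,0,0]],[5,[3.3,0.1,0],[0,0,0]],[5,[0,0,0],[0,0,0]],[5,[0,0,0],[0,0,0]]]' 
python3 -m pendant '[[5,[0,0,0],[0,0,0]],[5,[0,0,0],[0,0,0]],[5,[0,0,0],[0,0,0]]]' >/dev/null
cat > held.py <<'E'
from h import *
s=arm.snapshot("side"); q=cloud(s).reshape(-1,3); st=arm.state()["tcp_pos"]
print([cyl(q,st[:2],z,.03,.06) for z in(.165,.175,.185,.195)],[cyl(q,(.567,.0703),z,.012,.017) for z in(.065,.08,.095)])
E
python3 d.py .568 .0703 .15; python3 held.py
```

```text
time_s: 31.98
tcp_pos: [0.555, -0.3458, 0.0515]
tool_rot: [3.141, 0.0, 1.571]
force: [0.1, 0.0, -0.1]
finger_gap: 0.0851
grip_force: 0.0
time_s: 32.65
tcp_pos: [0.5531, -0.3452, 0.1031]
tool_rot: [-3.137, -0.003, 1.571]
force: [0.3, -0.5, -3.0]
finger_gap: 0.0576
grip_force: 65.2
time_s: 33.32
tcp_pos: [0.5601, -0.1544, 0.2085]
tool_rot: [3.14, 0.0, 1.57]
force: [0.1, -0.7, -1.6]
finger_gap: 0.0579
grip_force: 65.3
time_s: 33.98
tcp_pos: [0.5673, 0.0684, 0.2082]
tool_rot: [3.14, -0.0, 1.574]
force: [0.2, -0.3, -3.6]
finger_gap: 0.058
grip_force: 65.3
t 34.2 tcp [0.5675 0.0659 0.2076] rot [3.141 0.    1.569] gap 0.0573 grip 65.3 F [ 0.1 -0.8 -1.7]
cm [0.44 0.05 5.76]
[(array([0.5682, 0.0634]), 100), (array([0.5685, 0.0634]), 98), (array([0.5687, 0.0634]), 109), (array([0.5686, 0.0631]), 109)] [(array([0.5686, 0.068 ]), 34), (array([0.5691, 0.0675]), 36), (array([0.5691, 0.0677]), 37)]
```

Offset: +4.4 mm in y, +0.5 mm in x.

```bash
python3 -m pendant '[[5,[0.43,0.05,0],[0,0,0]],[5,[0,0,3.5],[0,0,0]],[5,[0,0,1],[0,0,0]],[5,[0,0,0.4],[0,0,0]],[5,[0,0,0.4],[0,0,0]],[5,[0,0,0.4],[0,0,0]],[5,[0,0,0],[0,0,0]],[5,[0,0,0],[0,0,0]]]';python3 d.py .568 .0703 .0745
```

```text
time_s: 34.95
tcp_pos: [0.5681, 0.0712, 0.1509]
tool_rot: [3.141, -0.0, 1.571]
force: [0.6, -0.6, -2.3]
finger_gap: 0.0579
grip_force: 65.5
t 35.0 tcp [0.5681 0.0712 0.1509] rot [ 3.141 -0.     1.571] gap 0.0579 grip 65.5 F [ 0.6 -0.6 -2.3]
cm [-0.09 -0.01  7.64]
```

```bash
python3 -m pendant '[[5,[-0.03,0,0.7],[0,0,0]],[5,[0,0,1.2],[0,0,0]],[5,[0,0,1.2],[0,0,0]],[5,[0,0,1.2],[0,0,0]],[5,[0,0,1.2],[0,0,0]],[5,[0,0,1.2],[0,0,0]],[5,[0,0,0.5],[0,0,0]],[5,[0,0,0],[0,0,0]]]'
python3 -m pendant '[[5,[0,0,0.1],[0,0,0]],[5,[0,0,0.1],[0,0,0]],[5,[0,0,0.1],[0,0,0]],[5,[0,0,0],[0,0,0]],[5,[0,0,0],[0,0,0]]]'
python3 -m pendant '[[5,[0,0,0.1],[0,0,0]],[8.5,[0,0,0],[0,0,0]],[8.5,[0,0,0],[0,0,0]],[8.5,[0,0,0],[0,0,0]],[8.5,[0,0,-1.5],[0,0,0]],[8.5,[0,0,-4],[0,0,0]],[8.5,[0,0,-4],[0,0,0]],[8.5,[0,0,-4],[0,0,0]]]' 
python3 -m pendant '[[0,[-2,-3,0],[0,0,0]],[0,[-2,-3,0],[0,0,0]],[0,[-2,-3,0],[0,0,0]],[0,[-2,-2.5,0],[0,0,0]],[0,[-1.7,-1.7,0],[0,0,0]],[0,[0,0,0],[0,0,0]],[0,[0,0,0],[0,0,0]],[0,[0,0,0],[0,0,0]]]'
python3 - <<'E'
from h import *
for n in("side","top"):
    s=arm.snapshot(n); C=cloud(s); q=C.reshape(-1,3)
    for p in((.5795,-.0438),(.567,.0703),(.6933,-.0318)): print(n,p,fit(C,p,.107),[cyl(q,p,z,.03,.036) for z in(.05,.08)] if n=="side" else "")
    print("btn",fit(C,(.4353,-.0268),.053,.016,.022))
    for m in arm.mark_of("restart_top",s): print(w(m["centre"],s).round(4),m["confidence"])
    cv2.imwrite(f"pics/f_{n}.png",s["image"][:,:,::-1])
E
python3 d.py .435 -.0268 .07
```

```text
time_s: 35.62
tcp_pos: [0.5673, 0.0708, 0.0766]
tool_rot: [-3.14, 0.0, 1.571]
force: [1.0, -1.0, -3.8]
finger_gap: 0.0577
grip_force: 65.5
time_s: 36.03
tcp_pos: [0.568, 0.071, 0.0756]
tool_rot: [3.141, -0.0, 1.571]
force: [0.4, -0.6, -2.7]
finger_gap: 0.0578
grip_force: 65.5
time_s: 36.7
tcp_pos: [0.5675, 0.0709, 0.2108]
tool_rot: [-3.141, 0.0, 1.571]
force: [1.2, -0.1, 1.6]
finger_gap: 0.085
grip_force: 0.0
time_s: 37.37
tcp_pos: [0.4363, -0.0259, 0.2095]
tool_rot: [3.141, -0.0, 1.57]
force: [0.0, -0.1, -1.3]
finger_gap: 0.0002
grip_force: 0.0
side (0.5795, -0.0438) (array([ 0.5815, -0.0429]), array([ 0.5796, -0.0397]), 32.2, 267) [(array([ 0.5819, -0.0458]), 53), (array([ 0.5816, -0.0461]), 87)]
side (0.567, 0.0703) (array([0.5681, 0.0701]), array([0.5667, 0.0747]), 31.5, 321) [(array([0.5692, 0.0686]), 79), (array([0.5688, 0.0685]), 85)]
side (0.6933, -0.0318) (array([ 0.6948, -0.0321]), array([ 0.6924, -0.0281]), 31.5, 247) [(array([ 0.6958, -0.0343]), 79), (array([ 0.6953, -0.034 ]), 79)]
btn (array([ 0.4356, -0.0256]), array([ 0.4356, -0.0215]), 21.5, 131)
[ 0.4338 -0.0282  0.0593] 0.66
[0.4009 0.3135 0.007 ] 0.2
top (0.5795, -0.0438) (array([ 0.5796, -0.0423]), array([ 0.5793, -0.0427]), 29.9, 394) 
top (0.567, 0.0703) (array([0.5668, 0.0717]), array([0.5667, 0.0713]), 29.7, 398) 
top (0.6933, -0.0318) (array([ 0.6932, -0.0305]), array([ 0.6926, -0.0308]), 29.8, 392) 
btn (None, 0)
t 37.6 tcp [ 0.4363 -0.0256  0.209 ] rot [-3.141 -0.     1.572] gap 0.0001 grip 0.0 F [0.1 0.  0.2]
cm [-0.13 -0.12 13.9 ]
```

View pics/f_side.png

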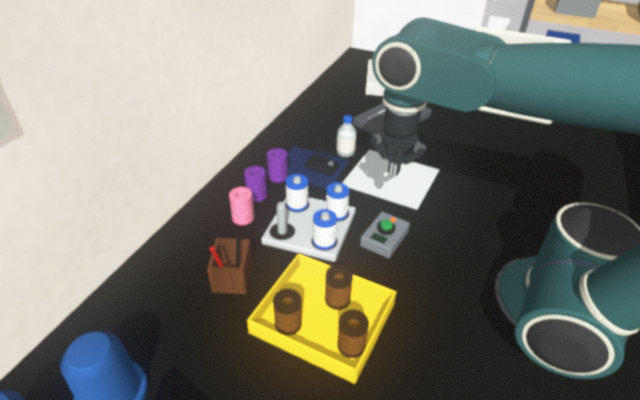

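View pics/f_top.png

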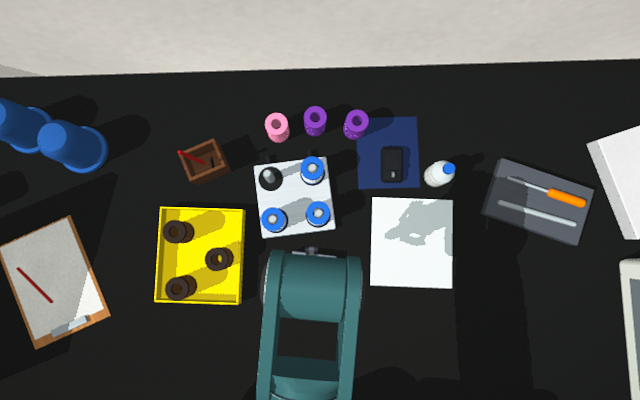

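Side view: three brown cartridges stand in the crate at (339,287), (287,310) and (353,332). Three white ones are home on the spindles at (297,192), (338,200) and (325,230), and the mat is empty. Top view agrees. Next is the button.

```bash
python3 -m pendant '[[0,[-0.1,-0.1,4],[0,0,0]],[0,[0,0,4],[0,0,0]],[0,[0,0,4],[0,0,0]],[0,[0,0,2],[0,0,0]],[0,[0,0,0.8],[0,0,0]],[0,[0,0,0],[0,0,0]],[0,[0,0,0],[0,0,0]]]'
python3 -m pendant '[[0,[0,0,0.4],[0,0,0]],[0,[0,0,0.4],[0,0,0]],[0,[0,0,0.3],[0,0,0]],[0,[0,0,0.2],[0,0,0]],[0,[0,0,0],[0,0,0]]]'; python3 d.py .435 -.0268 .047
```

```text
time_s: 38.15
tcp_pos: [0.4355, -0.0269, 0.0624]
tool_rot: [3.141, 0.0, 1.571]
force: [-0.0, 0.2, -0.3]
finger_gap: 0.0001
grip_force: 0.0
time_s: 38.57
tcp_pos: [0.4361, -0.0272, 0.0507]
tool_rot: [3.139, 0.0, 1.571]
force: [-5.5, 0.6, 22.5]
finger_gap: 0.0002
grip_force: 10.9
t 38.6 tcp [ 0.4361 -0.0272  0.0507] rot [3.139 0.    1.571] gap 0.0002 grip 10.9 F [-5.5  0.6 22.5]
cm [ 0.04 -0.11  0.37]
```

22 N, well above the 5 N needed, so the button is at its stop. Hold briefly, retreat and verify.

```bash
python3 -m pendant '[[0,[0,0,0.05],[0,0,0]],[0,[0,0,0],[0,0,0]],[0,[0,0,-1],[0,0,0]],[0,[0,0,-3],[0,0,0]],[0,[0,0,-4],[0,0,0]],[0,[0,0,-4],[0,0,0]],[0,[0,0,-4],[0,0,0]],[0,[0,0,0],[0,0,0]]]'
python3 -m pendant '[[0,[0,0,0],[0,0,0]],[0,[0,0,0],[0,0,0]],[0,[0,0,0],[0,0,0]],[0,[0,0,0],[0,0,0]],[0,[0,0,0],[0,0,0]],[0,[0,0,0],[0,0,0]]]'
python3 - <<'E'
from h import *
s=arm.snapshot("side"); C=cloud(s); q=C.reshape(-1,3)
for p in((.5795,-.0438),(.567,.0703),(.6933,-.0318)): print(p,fit(C,p,.107)[1:],cyl(q,p,.08,.03,.036))
m=(np.hypot(q[:,0]-.435,q[:,1]+.027)<.008)&(q[:,2]<.1); print("btn z",np.median(q[m,2]),m.sum())
for mm in arm.mark_of("restart_top",s)[:1]: print(w(mm["centre"],s).round(4))
E
```

```text
time_s: 39.23
tcp_pos: [0.4367, -0.0273, 0.2161]
tool_rot: [3.132, 0.001, 1.571]
force: [0.7, 0.0, 2.0]
finger_gap: -0.0001
grip_force: 0.0
time_s: 39.73
tcp_pos: [0.4347, -0.027, 0.2072]
tool_rot: [-3.141, -0.0, 1.571]
force: [0.0, 0.7, 0.0]
finger_gap: 0.0001
grip_force: 0.0
(0.5795, -0.0438) (array([ 0.5796, -0.0397]), 31.1, 268) (array([ 0.582 , -0.0462]), 84)
(0.567, 0.0703) (array([0.5669, 0.0743]), 30.8, 323) (array([0.569 , 0.0684]), 87)
(0.6933, -0.0318) (array([ 0.6928, -0.0277]), 32.0, 248) (array([ 0.6953, -0.0344]), 83)
btn z 0.057952793970267265 23
[ 0.4345 -0.0219  0.0619]
```

```bash
python3 -c "
from cell import arm
print(arm.job_done())"
```

```text
the job is handed in; nothing more can be done
None
```

The job is handed in, with no verdict returned: all three spent cartridges are in the crate, all three fresh ones are home on spindles (one spindle stays empty), and the button was pressed to its stop and reads up again.

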